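# Lever the snap lid off the wax tub

### The job

Open the tub of cheese wax: with the flat lid lever from the utensil tray, and not with the fingers, prise the snap lid up at its pry tab until it springs free of its catches. Then put the lever back in its tray and lay the lid flat, top side up, in the middle of the empty wire rack. Leave everything else where it stands.

Things in the scene. Friction and masses are not known exactly. Their poses are not given: they have to be found in the camera images.
- tub: White food pail, full and heavy, does not shift. Origin: centre of its underside; z up; its -x axis points to where the lid's pry tab sits. Round neck 180 mm across outside, its top 151 mm up. A flat collar 226 mm across (radius 113 mm) goes right round it, its top 132 mm up: the fulcrum for the lever. A wire bail hangs on its +x side.
- lid_center (a point): Centre of the lid, 8 mm above the lower edge of its skirt; z up out of its top, -x towards its pry tab. Light grey, round, 196 mm across, 16 mm high, 120 g. Shut, its skirt's lower edge is 139 mm above the tub's underside, 7 mm above the collar. Skirt 4.5 mm thick (radius 93.5 to 98 mm), 3.5 mm off the neck. Snaps on the tab's half only hold it down; popped, it lifts off freely.
- lid_tab (a point): Middle of the lower outer edge of the lid's pry tab, a lug 60 mm wide, 4 mm thick, standing 10 mm out from the skirt, level with its lower edge. The lever goes in under it from outside, over the collar, pointing at the tub's axis. About 20 N upwards here pops the snaps after 3 to 4 mm; the lid then stays up by itself, tab about 8 mm above its shut height.
- lid_rim (a point): Top of the lid's raised rim, in the middle of its width, on the side opposite the tab (+x, 90 mm from the lid's axis). The lid's top is dished: the rim, the same all round, is 16 mm wide (radius 82 to 98 mm) and its top stands 11 mm above the flat inner panel, so it can be pinched across, one finger in the dish and one outside the skirt.
- lever_grip (a point): The lever's grip, on its centre line half-way up, 10 mm to the blade side of the handle's middle; +x points to the tip, z up as it lies. Straight tool 200 mm long, 180 g: black handle 110 x 24 (wide) x 22 mm (high), then a plain flat dark steel blade 90 mm long, 22 mm wide, 3 mm thick, level, at the handle's mid height. It lies on the tray's floor.
- lever_tip (a point): Middle of the end of the lever's blade, 135 mm ahead of lever_grip, half-way through its thickness.
- tray: Shallow steel utensil tray, fixed, 325 (x) x 265 (y) mm, floor 3 mm above the table, walls 3 mm thick and 20 mm high. Origin: centre of its underside.
- rack: Low wire draining rack, fixed, 260 x 260 mm, top 26 mm above the table. Origin: centre of its underside, at table height; z up.
- trier: Bystander in the tray: cheese trier, a steel half-tube 190 mm long with a wooden cross handle, 20 mm high.
- brush: Bystander in the tray: flat wax brush with a wooden handle, 200 mm long, 20 mm high.
- tomme: Bystander: small round cheese, 110 mm across and 55 mm high.
- tablet: Bystander: loose tablet of wax, 58 x 34 x 20 mm.
- pan: Bystander: steel saucepan, 156 mm across and 75 mm high, with a straight handle.
- hygrometer: Bystander: white humidity meter, 45 x 110 x 75 mm high.
- spray: Bystander: white bottle, 64 mm across and 170 mm high.

How it is judged:
By the outcome, as a careful person would: the job done as asked, in the order asked, and still so for the second after the job is handed in, with the robot touching nothing.
It also fails if it takes over 72 s, if anything falls off the work surface, if the arm or the gripper's body presses on something with over 40 N, if the wrist force passes 120 N, or if a joint passes its speed limit or range.

### The arm

A 6-joint arm with a two-finger parallel gripper is mounted at the origin on the work surface. World frame = base frame: x ahead of the robot, y to its left, z up, the work surface at z = 0. Lengths are in mm, angles in degrees, forces in N, time in s.
With the tool pointing down it reaches from about 325 to 925 mm from the base axis. Payload 3.1 kg.
Tool frame: the origin (TCP) lies midway between the tips of the shut fingers; the grasp point (between the pads) lies 19 mm behind it; z points along the fingers, x is the direction in which the jaws open and shut, and the axes are right-handed (so a half turn about z gives the same grasp; the last joint's range is limited). The gripper opens to 85 mm and grips with 20 to 120 N. Pads are 22 mm wide; open, the fingers measure 114 mm over their backs; the gripper's body (76 mm by 85 mm) begins 54 mm behind the grasp point. The pads swing forward as they close: fully open they stand 13 mm farther back than shut.
Start: joints at [-71.116, 12.427, 92.441, -0, 75.132, -6.429], TCP at [267.251, -564.992, 231.3] pointing down, gripper open.
Joint ranges: [-157.48, 157.48], [-44.54, 120.13], [17.64, 146.25], [-64.5, 244.5], [7.68, 150.69], [-147.95, 147.95]. Speed limits (degrees/s): [159.86, 159.86, 180, 180, 180, 180].

### API

Orientations are given as a 3x3 rotation matrix whose columns are the frame's x, y, z axes.
In Python, from bench import ctrl gives the robot as it stands.
- The arm moves only by the shell command python3 -m pendant 'ROWS'. ROWS is JSON, one flat list of numbers, 7 for each row, row after row: the turn, a rotation vector about the tool's x, y, z in degrees, then the shift along the tool's x, y, z in cm, then the closure, from 0 (fully open) to 1 (shut). In form: [ax, ay, az, x, y, z, hand, ax, ay, az, x, y, z, hand, ...]. A call has 1 to 12 rows; each row is the pose to reach, as a shift and turn from the pose commanded when the call began, along the tool's axes at that moment; what a row does not reach only later rows make up. A row lasts 1/8 s, in which the tool goes at most 62.5 mm and 10.7 degrees, less where a joint would pass 70% of its speed; a pose out of reach is approached as far as the arm can. A call with a gripper value outside its range is refused whole. The fingers move at their own pace and stop on an object; the grip force is fixed at half the most. Time passes only in rows, so rows that repeat a pose let the fingers close. It gives the time, the measured TCP pose, the force and the opening at its end, in the units of the state.
- ctrl.read_state(): the state, without advancing time (a new reading comes with each control period).
- ctrl.grab_frame(name): name is "side" or "top"; returns the picture (420x560x3 uint8, red, green, blue); there is no depth.
- ctrl.get_calibration(name): a dict with "mtx" (3x3 intrinsics, pixels), "k1" (the pictures are not rectified: a ray, as slopes to the right and down, at radius r is drawn at 1 + k1 r^2 times it, then the intrinsics apply), "R" (3x3) and "t" (3): a world point X has camera coordinates R X + t. Camera axes: x right, y down, z forward; pixel columns grow to the right and rows downward; lengths in mm; the calibration is good to about 2 mm. A picture is of the moment at which its call begins. get_calibration takes no time and is no camera call.
- ctrl.hand_in(): hands the job in, once; it reports no verdict.
The state is a dict: "t": time; "joint_pos": joint angles; "joint_vel": joint speeds; "effort": joint torques, N m; "eef_pos": TCP position; "eef_rot": TCP orientation; "ft_force": force on the tool from outside, world axes, zero at the start; "wrist_torque": the same for the moment, N m; "finger_gap": opening from 0.0 (shut) to 1.0 (fully open).
Only numpy, scipy, OpenCV 4.12 (cv2) and the standard library are available. Lean on these libraries where they do the work, as an engineer would, in place of code of your own. Each camera call takes 0.05 s, during which the arm holds its last target. There are 200 camera calls.

## Working session

There is one attempt and no reset: what is moved stays moved. The work goes in short steps, Python scripts to look and compute and a shell command to move; the robot and the scene stay as the last step left them, time stands still between calls to the robot, and variables do not carry over. Pictures are saved under pics/ and viewed, about 8 in all and at most 12, crops included, and the job is handed in when it is done.

```bash
ls; mkdir -p pics
cat > h.py <<'E'
import numpy as np, cv2
from bench import ctrl
def snap(name,fn=None):
    im=ctrl.grab_frame(name); 
    if fn: cv2.imwrite('pics/'+fn,cv2.cvtColor(im,cv2.COLOR_RGB2BGR))
    return im
def ray(name,u,v):
    c=ctrl.get_calibration(name);K=np.array(c['mtx']);R=np.array(c['R']);t=np.array(c['t'])
    d=np.array([(u-K[0,2])/K[0,0],(v-K[1,2])/K[1,1]])
    p=cv2.undistortPoints(np.array([[[u,v]]],float),K,np.array([c['k1'],0,0,0.]))[0,0]
    return -R.T@t, R.T@np.array([p[0],p[1],1])
def onz(name,u,v,z):
    o,d=ray(name,u,v); return o+d*(z-o[2])/d[2]
def proj(name,X):
    c=ctrl.get_calibration(name);R=np.array(c['R']);
    return cv2.projectPoints(np.array(X,float).reshape(-1,1,3),cv2.Rodrigues(R)[0],np.array(c['t'],float),np.array(c['mtx'],float),np.array([c['k1'],0,0,0.]))[0].reshape(-1,2)
E
python3 - <<'E'
from h import *
for n in('top','side'):
    im=snap(n,n+'0.png'); c=ctrl.get_calibration(n); print(n,c, -np.array(c['R']).T@np.array(c['t']))
print(ctrl.read_state())
E
```

```text
pics
top {'mtx': array([[531.86946391,   0.        , 280.1770019 ],
       [  0.        , 531.86946391, 212.54221492],
       [  0.        ,   0.        ,   1.        ]]), 'k1': -0.0061806015362737944, 'R': array([[-0.00451013, -0.99997136, -0.0060783 ],
       [-0.98168616,  0.00558514, -0.19042344],
       [ 0.19045193,  0.00510815, -0.98168323]]), 't': array([  -6.47983621,  618.41856346, 1504.03414392])} [ 320.61751102  -17.61643079 1594.20710291]
side {'mtx': array([[435.48037102,   0.        , 273.08881594],
       [  0.        , 435.48037102, 207.70920458],
       [  0.        ,   0.        ,   1.        ]]), 'k1': -0.02517496967586418, 'R': array([[-0.90957155, -0.41533545,  0.01326897],
       [-0.21783812,  0.44938004, -0.86637413],
       [ 0.35387308, -0.79091975, -0.49921919]]), 't': array([ 554.86284797,  231.62207272, 1089.90792585])} [169.45450122 988.39757742 737.41186078]
{'t': 0.1, 'joint_pos': array([-7.11181094e+01,  1.24739666e+01,  9.25218244e+01,  5.22341794e-04,
        7.51325308e+01, -6.42779843e+00]), 'joint_vel': array([-0.02393583, -0.06677248, -0.15824883,  0.07840293, -0.0867303 ,
       -0.00622437]), 'effort': array([-1.70211133e-04, -3.98073649e+01, -3.04970706e+01, -7.55373389e-05,
        4.16845840e-03, -1.82452197e-05]), 'eef_pos': array([ 266.97890931, -564.27412531,  230.05912883]), 'eef_rot': array([[ 4.27507822e-01, -9.04011365e-01, -7.16450502e-04],
       [-9.04008912e-01, -4.27508344e-01,  2.12196859e-03],
       [-2.22457229e-03, -2.59480532e-04, -9.99997492e-01]]), 'ft_force': array([-0.34969179, -1.13159055, -0.11250527]), 'wrist_torque': array([ 0.00678577, -0.00679563,  0.03670391]), 'finger_gap': 0.9995911959039555}
```

View pics/top0.png

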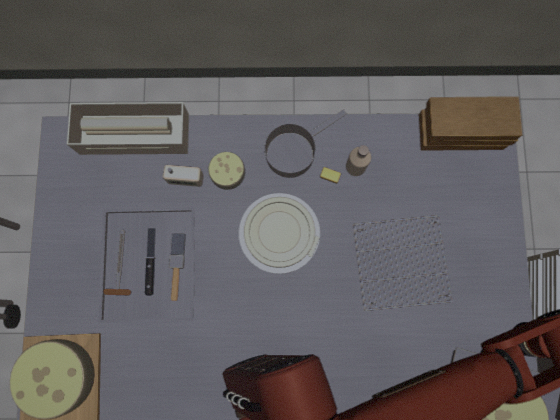

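View pics/side0.png

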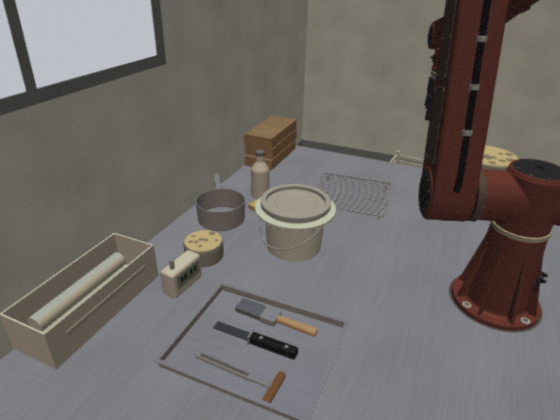

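Top view: tub at (279,233), tray with trier (121,265), lever (150,262; blade up, i.e. +x) and brush (177,265), rack at (402,263). In the side view the bail is on the near (+y) side. Next I need a magnified look at the tub tab and the lever.

Run:
```python
from h import *
t=cv2.imread('pics/top0.png');s=cv2.imread('pics/side0.png')
a=cv2.resize(t[185:285,230:330],(400,400),interpolation=cv2.INTER_CUBIC)
b=cv2.resize(s[175:275,245:345],(400,400),interpolation=cv2.INTER_CUBIC)
c=cv2.resize(t[220:305,100:200],(235,200),interpolation=cv2.INTER_CUBIC)
o=np.zeros((600,800,3),np.uint8);o[:400,:400]=a;o[:400,400:]=b;o[400:,:235]=c
o[400:,240:]=cv2.resize(t[205:320,345:460],(200,200)).repeat(1,0)[:, :].copy() if False else 0
o[400:,240:440]=cv2.resize(t[205:320,345:460],(200,200))
o=cv2.convertScaleAbs(o,alpha=1.5)
cv2.imwrite('pics/c1.png',o)
for n,u,v,z in [('top',279,233,140),('top',150,294,14),('top',151.5,228,14),('top',402,263,26),('top',149,265,3)]: print(n,u,v,onz(n,u,v,z).round(1))
# lever mask: dark pixels in tray
g=t.max(2)
m=(g[215:315,110:190]<45).astype(np.uint8)
n,l,st,ce=cv2.connectedComponentsWithStats(m)
for i in range(1,n):
    if st[i,4]>20: print(st[i],ce[i]+[110,215])
```

```text
top 279 233 [545.1  -6.5 140. ]
top 150 294 [385.  375.1  14. ]
top 151.5 228 [581.9 378.8  14. ]
top 402 263 [ 471.4 -367.7   26. ]
top 149 265 [471.5 384.4   3. ]
[ 35  44   9  36 166] [149.3373494 278.6686747]
```

View pics/c1.png

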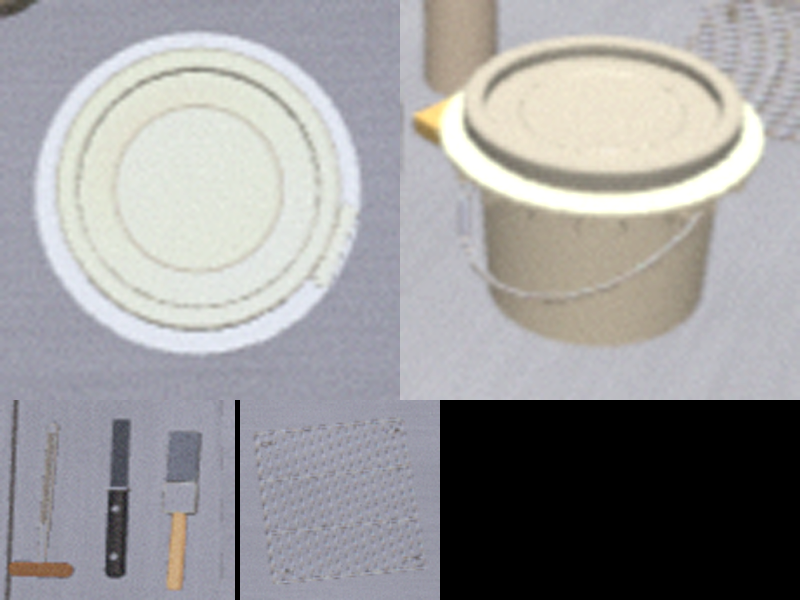

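The pry tab shows in the top view at about (313.7, 247.5), i.e. on the tub's -y, slightly -x side. Now I'll fit the tub, lever and rack poses.

Run:
```python
from h import *
t=cv2.imread('pics/top0.png')
# tub: bright region
g=cv2.cvtColor(t,cv2.COLOR_BGR2GRAY)
m=np.zeros_like(g);m[185:285,230:330]=(g[185:285,230:330]>cv2.threshold(g[185:285,230:330],0,255,cv2.THRESH_OTSU)[0])
m=cv2.morphologyEx(m,cv2.MORPH_OPEN,np.ones((3,3),np.uint8))
c=max(cv2.findContours(m,cv2.RETR_EXTERNAL,cv2.CHAIN_APPROX_NONE)[0],key=cv2.contourArea)[:,0]
P=np.array([onz('top',u,v,132)[:2] for u,v in c])
def fit(P):
    A=np.c_[2*P,np.ones(len(P))];s=np.linalg.lstsq(A,(P**2).sum(1),rcond=None)[0]
    return s[:2],np.sqrt(s[2]+s[:2]@s[:2])
C,r=fit(P); res=np.hypot(*(P-C).T)-r
C,r=fit(P[abs(res)<4]); print('tub',C,r,abs(res).max())
# tab mask: yellowish pixels (B<R) at radius 100..109
px=[(u,v) for u in range(230,330) for v in range(185,285)]
for z in (143,):
  D=np.array([onz('top',u,v,z)[:2] for u,v in px])-C; rr=np.hypot(*D.T); an=np.degrees(np.arctan2(D[:,1],D[:,0]))
  sel=(rr>100)&(rr<108); col=np.array([t[v,u].astype(int) for u,v in px]); y=(col[:,2]-col[:,0])
  for a in range(-180,180,10):
    k=sel&(an>=a)&(an<a+10); print(a,y[k].mean().round(1),end=' | ')
  k=sel&(y>2); 
  k2=k&(abs((an+115+180)%360-180)<40); print('\ntab angle',np.degrees(np.angle(np.exp(1j*np.radians(an[k2])).mean())),an[k2].min(),an[k2].max())
# lever handle & blade
hm=np.zeros_like(g);hm[215:315,135:165]=(g[215:315,135:165]<45)
hc=max(cv2.findContours(hm,cv2.RETR_EXTERNAL,cv2.CHAIN_APPROX_NONE)[0],key=cv2.contourArea)
print(cv2.minAreaRect(hc)); 
bl=np.median(g[225:300,138:163]);bm=np.zeros_like(g);bm[220:305,140:162]=(g[220:305,140:162]<bl-22)
bc=max(cv2.findContours(bm,cv2.RETR_EXTERNAL,cv2.CHAIN_APPROX_NONE)[0],key=cv2.contourArea)
print('bl',bl,cv2.minAreaRect(bc))
B=cv2.boxPoints(cv2.minAreaRect(bc))
L=np.array([onz('top',u,v,14)[:2] for u,v in B]);print(L.round(1))
H=np.array([onz('top',u,v,25)[:2] for u,v in cv2.boxPoints(cv2.minAreaRect(hc))]);print('H',H.round(1),H.mean(0))
# rack
for p in [(256,435),(402,418),(424,566),(275,582)]:
    u=345+(p[0]-240)/1.739;v=205+(p[1]-400)/1.739;print('rack',onz('top',u,v,26).round(1))
```

```text
tub [548.55135647  -6.15263037] 111.72854292771797 2.051131453925194Traceback (most recent call last):
  File "<stdin>", line 17, in <module>
  File "h.py", line 13, in onz
    o,d=ray(name,u,v); return o+d*(z-o[2])/d[2]
        ~~~^^^^^^^^^^
  File "h.py", line 8, in ray
    c=ctrl.get_calibration(name);K=np.array(c['mtx']);R=np.array(c['R']);t=np.array(c['t'])
ValueError: time passes only in moves, steps and waits
```

```bash
sed -i 's/ctrl.get_calibration(name)/cal(name)/; ' h.py; sed -i '2a import functools\ncal=functools.lru_cache(lambda n: ctrl.get_calibration(n))' h.py
python3 - <<'E'
from h import *
t=cv2.imread('pics/top0.png');g=cv2.cvtColor(t,cv2.COLOR_BGR2GRAY)
C=np.array([548.5,-6.2])
px=[(u,v) for u in range(230,330) for v in range(185,285)]
D=np.array([onz('top',u,v,143)[:2] for u,v in px])-C; rr=np.hypot(*D.T); an=np.degrees(np.arctan2(D[:,1],D[:,0]))
sel=(rr>101)&(rr<107); col=np.array([t[v,u].astype(int) for u,v in px]); y=(col[:,2]-col[:,0])
for a in range(-180,180,10):
    k=sel&(an>=a)&(an<a+10); print(a,y[k].mean().round(1),end=' | ')
w=(np.array([y[sel&(an>=a-1.5)&(an<a+1.5)].mean() for a in range(-160,-60,3)]));print('\n',[(a,int(x)) for a,x in zip(range(-160,-60,3),w)])
hm=np.zeros_like(g);hm[215:315,135:165]=(g[215:315,135:165]<45)
hc=max(cv2.findContours(hm,cv2.RETR_EXTERNAL,cv2.CHAIN_APPROX_NONE)[0],key=cv2.contourArea)
bl=np.median(g[225:300,138:163]);bm=np.zeros_like(g);bm[220:305,140:162]=(g[220:305,140:162]<bl-22)
bc=max(cv2.findContours(bm,cv2.RETR_EXTERNAL,cv2.CHAIN_APPROX_NONE)[0],key=cv2.contourArea)
B=cv2.boxPoints(cv2.minAreaRect(bc));print(bl,cv2.minAreaRect(bc))
print('lever z14',np.array([onz('top',u,v,14)[:2] for u,v in B]).round(1))
print('handle',cv2.minAreaRect(hc));H=np.array([onz('top',u,v,25)[:2] for u,v in cv2.boxPoints(cv2.minAreaRect(hc))]);print(H.round(1),H.mean(0))
for p in [(256,435),(402,418),(424,566),(275,582)]:
    u=345+(p[0]-240)/1.739;v=205+(p[1]-400)/1.739;print('rack',onz('top',u,v,26).round(1))
E
```

```text
-180 -9.8 | -170 -9.5 | -160 -9.9 | -150 -9.4 | -140 -9.5 | -130 0.5 | -120 0.7 | -110 1.8 | -100 -4.8 | -90 -9.6 | -80 -9.3 | -70 -9.5 | -60 -8.7 | -50 -9.1 | -40 -9.2 | -30 -8.6 | -20 -8.5 | -10 -9.1 | 0 -8.8 | 10 -9.0 | 20 -8.8 | 30 -9.2 | 40 -9.6 | 50 -8.8 | 60 -9.0 | 70 -9.1 | 80 -9.6 | 90 -9.8 | 100 -9.4 | 110 -9.4 | 120 -9.5 | 130 -9.3 | 140 -9.6 | 150 -9.1 | 160 -9.9 | 170 -9.2 | 
 [(-160, -10), (-157, -8), (-154, -10), (-151, -10), (-148, -9), (-145, -8), (-142, -9), (-139, -9), (-136, -9), (-133, -10), (-130, -5), (-127, 1), (-124, 0), (-121, 0), (-118, 1), (-115, 0), (-112, 0), (-109, 1), (-106, 1), (-103, 2), (-100, 2), (-97, 0), (-94, -9), (-91, -9), (-88, -9), (-85, -9), (-82, -9), (-79, -9), (-76, -9), (-73, -8), (-70, -10), (-67, -9), (-64, -9), (-61, -9)]
102.0 ((149.95660400390625, 261.49810791015625), (9.339003562927246, 67.28425598144531), 2.4895529747009277)
lever z14 [[382.4 393.2]
 [583.  393.2]
 [581.6 364.9]
 [381.1 365.6]]
handle ((149.10098266601562, 276.48004150390625), (7.840205669403076, 35.3058967590332), 2.862405300140381)
[[384.9 389. ]
 [488.2 388.3]
 [486.9 365.1]
 [383.6 366.1]] [435.91566406 377.1270828 ]
rack [ 585.3 -230.4   26. ]
rack [ 613.6 -482.8   26. ]
rack [ 361.7 -504.3   26. ]
rack [ 336.7 -254.4   26. ]
```

```bash
cat >> h.py <<'E'
from scipy.spatial.transform import Rotation as Ro
def down(th):  # tool pointing down, jaw axis at yaw th
    a=np.radians(th);x=np.array([np.cos(a),np.sin(a),0]);z=np.array([0,0,-1.]);return np.c_[x,np.cross(z,x),z]
def to(p,R,s=None):
    s=s or ctrl.read_state();R0=np.array(s['eef_rot'])
    return np.r_[Ro.from_matrix(R0.T@R).as_rotvec(degrees=True),R0.T@(np.array(p)-s['eef_pos'])/10].round(2).tolist()
def st():
    s=ctrl.read_state();R=np.array(s['eef_rot']);print('t',round(s['t'],2),'p',np.round(s['eef_pos'],1),'th',np.degrees(np.arctan2(R[1,0],R[0,0])).round(2),'z',R[:,2].round(3),'F',np.round(s['ft_force'],1),'gap',round(s['finger_gap'],3));return s
E
python3 -c "
from h import *
print(to([447,378,200],down(-90)))"
```

```text
[0.01, 0.13, 25.31, -77.48, -56.56, 3.19]
```

```bash
python3 -m pendant '[0,0,25.3,-77.5,-56.6,0,0, 0,0,25.3,-77.5,-56.6,0,0, 0,0,25.3,-77.5,-56.6,0,0, 0,0,25.3,-77.5,-56.6,0,0, 0,0,25.3,-77.5,-56.6,0,0, 0,0,25.3,-77.5,-56.6,0,0, 0,0,25.3,-77.5,-56.6,0,0, 0,0,25.3,-77.5,-56.6,0,0, 0,0,25.3,-77.5,-56.6,0,0, 0,0,25.3,-77.5,-56.6,0,0, 0,0,25.3,-77.5,-56.6,0,0, 0,0,25.3,-77.5,-56.6,0,0]'; python3 -c "
from h import *
s=st();print(to([447,378,100],down(-90)))"
```

```text
t: 1.6
eef_pos: [407.9, 173.8, 231.2]
eef_rot: [[0.001, -1.0, 0.001], [-1.0, -0.001, -0.0], [0.0, -0.001, -1.0]]
ft_force: [0.3, -0.6, 0.3]
finger_gap: 1.004
t 1.6 p [407.9 173.8 231.2] th -89.95 z [ 0.001 -0.    -1.   ] F [ 0.3 -0.6  0.3] gap 1.004
[-0.04, -0.02, 0.05, -20.42, -3.92, 13.12]
```

```bash
python3 -m pendant '[0,0,0,-20.4,-3.9,13,0.35, 0,0,0,-20.4,-3.9,13,0.35, 0,0,0,-20.4,-3.9,13,0.35, 0,0,0,-20.4,-3.9,13,0.35, 0,0,0,-20.4,-3.9,13,0.35, 0,0,0,-20.4,-3.9,13,0.35]'; python3 -c "
from h import *
snap('top','t2.png');snap('side','s2.png');a=cv2.imread('pics/t2.png')[200:320,90:210];b=cv2.imread('pics/s2.png')[270:410,150:350]
o=np.hstack([cv2.resize(a,(400,400)),cv2.resize(b,(400,280))[:,:].copy() if 0 else cv2.copyMakeBorder(cv2.resize(b,(400,280)),0,120,0,0,0)]);cv2.imwrite('pics/c2.png',cv2.convertScaleAbs(o,alpha=1.5))
s=st();print(to([447,378,5],down(-90)))"
```

```text
t: 2.35
eef_pos: [446.6, 375.2, 100.8]
eef_rot: [[0.001, -1.0, -0.001], [-1.0, -0.001, -0.001], [0.001, 0.001, -1.0]]
ft_force: [-0.2, 0.1, 0.6]
finger_gap: 0.649
t 2.45 p [447.7 375.1 102.7] th -90.04 z [ 0.002  0.001 -1.   ] F [-0.8 -0.3  0.6] gap 0.649
[-0.1, 0.05, -0.04, -0.29, 0.09, 9.77]
```

View pics/c2.png

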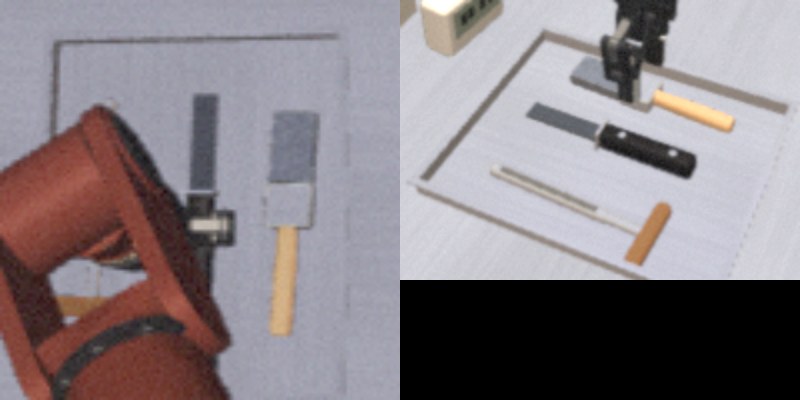

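```bash
python3 -c "
from h import *
print(proj('side',[447,377,101]),onz('side',216,324,14),onz('side',248.5,337,14),onz('side',296,350,14))
print(proj('top',[447,377,101]))"
```

```text
[[269.72558389 312.20919825]] [579.19318139 380.24414295  14.        ] [494.5335382  383.45440822  14.        ] [386.28779916 372.97940873  14.        ]
[[142.60180844 270.43643316]]
```

```bash
python3 -m pendant '[0,0,0,-0.3,0.05,5,0.35, 0,0,0,-0.3,0.05,9.7,0.35, 0,0,0,-0.3,0.05,9.7,0.35, 0,0,0,-0.3,0.05,9.7,0.6, 0,0,0,-0.3,0.05,9.7,1, 0,0,0,-0.3,0.05,9.7,1, 0,0,0,-0.3,0.05,9.7,1, 0,0,0,-0.3,0.05,9.7,1]'; python3 -c "
from h import *
s=st()"
```

```text
t: 3.45
eef_pos: [449.0, 379.9, 7.8]
eef_rot: [[0.0, -1.0, 0.005], [-1.0, -0.0, 0.002], [-0.002, -0.005, -1.0]]
ft_force: [-0.6, -1.8, 7.1]
finger_gap: 0.264
t 3.45 p [449.  379.9   7.8] th -89.98 z [ 0.005  0.002 -1.   ] F [-0.6 -1.8  7.1] gap 0.264
```

```bash
python3 -m pendant '[0,0,0,0,0,-2,1, 0,0,0,0,0,-8,1, 0,0,0,0,0,-14,1, 0,0,0,0,0,-20,1, 0,0,0,0,0,-23.2,1]'; python3 -m pendant '[0,0,-10,6,0.1,0,1, 0,0,-20,12,0.2,0,1, 0,0,-30,18,0.2,0,1, 0,0,-40,24,0.3,0,1, 0,0,-50,30,0.3,0,1, 0,0,-60,36,0.4,0,1, 0,0,-66.8,42,0.5,0,1, 0,0,-66.8,48,0.6,0,1, 0,0,-66.8,54,0.7,0,1, 0,0,-66.8,60,0.8,0,1, 0,0,-66.8,63.7,0.8,0,1, 0,0,-66.8,63.7,0.8,0,1]';python3 -c "
from h import *
s=st();print(to([441,-257,150],down(-23.2)))"
```

```text
t: 4.08
eef_pos: [447.8, 379.7, 242.5]
eef_rot: [[0.0, -1.0, 0.006], [-1.0, -0.0, 0.004], [-0.004, -0.006, -1.0]]
ft_force: [0.7, 0.3, -1.8]
finger_gap: 0.266
t: 5.58
eef_pos: [438.2, -262.0, 237.6]
eef_rot: [[0.917, -0.399, 0.001], [-0.399, -0.917, -0.002], [0.002, 0.002, -1.0]]
ft_force: [0.5, 0.7, -2.2]
finger_gap: 0.266
t 5.58 p [ 438.2 -262.   237.6] th -23.49 z [ 0.001 -0.002 -1.   ] F [ 0.5  0.7 -2.2] gap 0.266
[0.09, -0.11, -0.29, 0.04, -0.59, 8.76]
```

```bash
python3 -m pendant '[0,0,-0.3,0,-0.3,4,1, 0,0,-0.3,0,-0.5,8.8,1, 0,0,-0.3,0,-0.5,8.8,1, 0,0,-0.3,0,-0.5,8.8,1]';python3 -c "
from h import *
snap('top','t3.png');s=st();print(to([441,-257,150],down(-23.2)));snap('side','s3.png');st()
a=cv2.imread('pics/t3.png')[200:300,260:380];b=cv2.imread('pics/s3.png')[150:270,240:400]
o=np.vstack([cv2.resize(a,(720,600),interpolation=cv2.INTER_CUBIC)[:330],np.zeros((0,720,3),np.uint8)])
o=cv2.resize(a,(480,400),interpolation=cv2.INTER_CUBIC);p=cv2.resize(b,(320,240),interpolation=cv2.INTER_CUBIC)
c=np.zeros((400,800,3),np.uint8);c[:,:480]=o;c[:240,480:]=p
cv2.imwrite('pics/c3.png',cv2.convertScaleAbs(c,alpha=1.4))"
```

```text
t: 6.08
eef_pos: [441.6, -253.7, 150.2]
eef_rot: [[0.922, -0.388, 0.002], [-0.388, -0.922, -0.001], [0.002, 0.0, -1.0]]
ft_force: [-0.3, -0.2, -0.5]
finger_gap: 0.266
t 6.12 p [ 442.3 -254.4  151.1] th -22.85 z [ 0.004 -0.003 -1.   ] F [ 0.8 -0.2 -1.9] gap 0.266
[0.06, -0.25, 0.35, -0.02, 0.29, 0.11]
t 6.17 p [ 442.5 -254.7  151.4] th -22.85 z [ 0.004 -0.003 -1.   ] F [ 0.7 -0.6 -1.7] gap 0.267
```

View pics/c3.png

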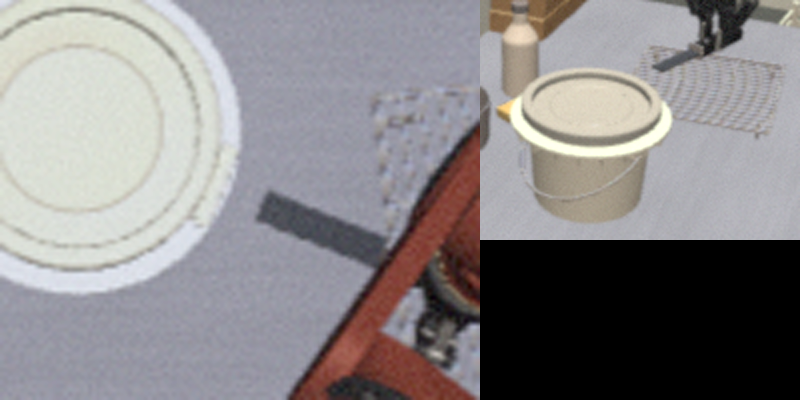

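Run:
```python
from h import *
C=np.array([548.5,-6.2]);u=np.array([.394,.919])
g=cv2.imread('pics/t3.png',0);m=np.zeros_like(g);m[240:275,318:353]=g[240:275,318:353]<70
c=max(cv2.findContours(m,cv2.RETR_EXTERNAL,cv2.CHAIN_APPROX_NONE)[0],key=cv2.contourArea);r=cv2.minAreaRect(c);b=cv2.boxPoints(r);print(r)
b=b[np.argsort(b[:,0])];tip=b[:2].mean(0);rt=b[2:].mean(0)
T=onz('top',*tip,158)[:2];Q=onz('top',*rt,158)[:2];d=T-Q;print('tip',tip,T,'yaw',np.degrees(np.arctan2(d[1],d[0])),'radial',(T-C)@-u,'lat',(T-C)@[-u[1],u[0]])
g=cv2.imread('pics/s3.png',0);x0,y0=318,165;sub=g[y0:200,x0:365];m=np.zeros_like(g);m[y0:200,x0:350]=g[y0:200,x0:350]<70
c=max(cv2.findContours(m,cv2.RETR_EXTERNAL,cv2.CHAIN_APPROX_NONE)[0],key=cv2.contourArea);b=cv2.boxPoints(cv2.minAreaRect(c));print(b.round(1))
b=b[np.argsort(b[:,0])];ts=b[:2].mean(0)
for z in(148,153,158,163): print(z,proj('side',[*onz('top',*tip,z)]),ts, onz('top',*tip,z)[:2])
o=200
```

```text
((339.086181640625, 256.53448486328125), (30.268341064453125, 7.613508224487305), 21.80141258239746)
tip [325.03445 250.91379] [ 492.5736652  -131.29777423] yaw 67.6718095724367 radial 136.9998304262007 lat 2.1077786308548707
[[326.3 181.3]
 [347.8 172.9]
 [349.7 177.7]
 [328.2 186.1]]
148 [[327.72230753 186.36174458]] [327.26273 183.6756 ] [ 493.77095878 -132.08931288]
153 [[327.99975396 184.95675933]] [327.26273 183.6756 ] [ 493.17231199 -131.69354356]
158 [[328.27846347 183.54523751]] [327.26273 183.6756 ] [ 492.5736652  -131.29777423]
163 [[328.55844423 182.12713573]] [327.26273 183.6756 ] [ 491.97501842 -130.9020049 ]
```

```bash
python3 -m pendant '[0,0,0.5,0.2,-0.5,2.2,1, 0,0,0.5,0.2,-1.5,2.25,1, 0,0,0.5,0.2,-2.0,2.25,1, 0,0,0.5,0.2,-2,2.25,1, 0,0,0.5,0.2,-2,2.25,1]';python3 - <<'E'
from h import *
C=np.array([548.5,-6.2]);u=np.array([.394,.919])
snap('top','t4.png');s=st();snap('side','s4.png');st()
g=cv2.imread('pics/t4.png',0);m=np.zeros_like(g);m[230:275,308:345]=g[230:275,308:345]<70
c=max(cv2.findContours(m,cv2.RETR_EXTERNAL,cv2.CHAIN_APPROX_NONE)[0],key=cv2.contourArea);r=cv2.minAreaRect(c);b=cv2.boxPoints(r);print(r)
b=b[np.argsort(b[:,0])];tip=b[:2].mean(0)
T=onz('top',*tip,136)[:2];print('tip',tip,T,'radial',(T-C)@-u,'lat',(T-C)@[-u[1],u[0]])
for z in (130,136,142): print(z,proj('side',onz('top',*tip,z)))
g=cv2.imread('pics/s4.png');cv2.imwrite('pics/c4.png',cv2.convertScaleAbs(cv2.resize(g[170:230,280:380],(800,480),interpolation=cv2.INTER_CUBIC),alpha=1.5))
E
```

```text
t: 6.8
eef_pos: [450.8, -236.4, 126.6]
eef_rot: [[0.918, -0.397, 0.001], [-0.397, -0.918, -0.001], [0.001, 0.0, -1.0]]
ft_force: [0.8, -0.1, -3.0]
finger_gap: 0.267
t 6.85 p [ 450.7 -236.4  126.4] th -23.38 z [ 0.001 -0.001 -1.   ] F [ 0.4 -0.6 -1.5] gap 0.264
t 6.9 p [ 450.5 -236.4  126.2] th -23.39 z [ 0.001 -0.001 -1.   ] F [ 0.5  0.5 -0.5] gap 0.262
((331.95855712890625, 253.89938354492188), (29.23077392578125, 7.538461685180664), 22.61986541748047)
tip [318.46744 248.27808] [ 502.60041206 -115.09883135] radial 118.16246366133646 lat -0.7244182339627079
130 [[322.4323135  193.39697779]]
136 [[322.76885261 191.72029705]]
142 [[323.10721541 190.03434888]]
```

```bash
python3 -m pendant '[0,0,0,0,0,-0.2,1, 0,0,0,0,-0.3,-0.2,1, 0,0,0,0,-0.6,-0.2,1, 0,0,0,0,-0.8,-0.2,1, 0,0,0,0,-0.8,-0.2,1]';python3 -m pendant '[0,0,0,0,-0.3,0,1, 0,0,0,0,-0.6,0,1,0,0,0,0,-0.6,0,1]'; python3 -c "
from h import *
st()"
```

```text
t: 7.52
eef_pos: [453.6, -228.5, 127.8]
eef_rot: [[0.918, -0.397, 0.0], [-0.397, -0.918, 0.0], [-0.0, -0.0, -1.0]]
ft_force: [0.1, 0.3, -1.0]
finger_gap: 0.262
t: 7.9
eef_pos: [456.0, -223.0, 127.8]
eef_rot: [[0.918, -0.397, 0.0], [-0.397, -0.918, 0.0], [-0.0, -0.0, -1.0]]
ft_force: [-0.5, 0.3, -1.7]
finger_gap: 0.264
t 7.9 p [ 456.  -223.   127.8] th -23.37 z [ 0.  0. -1.] F [-0.5  0.3 -1.7] gap 0.264
```

View pics/c4.png

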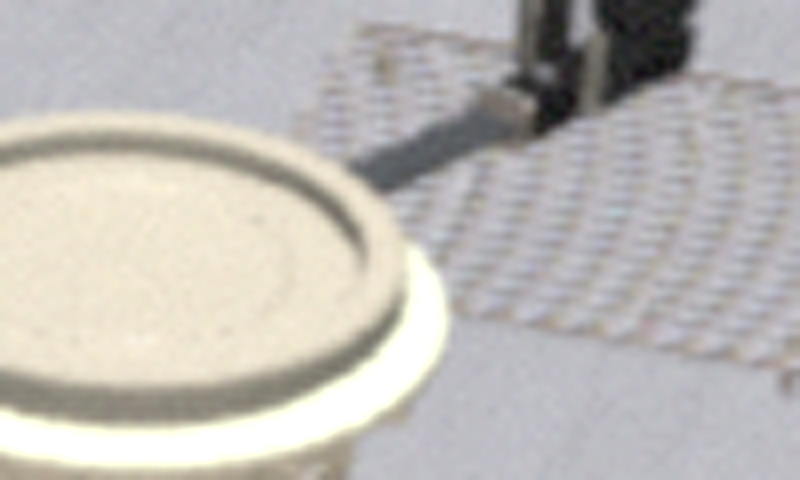

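The side view before insertion shows the blade level, its tip at about (360,175) in the crop, just passing behind the lid. No contact force at r≈104; I'll advance further and check from above that the blade is under the tab.

```bash
python3 -m pendant '[0,0,0,0,-0.3,0,1, 0,0,0,0,-0.6,0,1,0,0,0,0,-0.8,0,1,0,0,0,0,-0.8,0,1]'
python3 - <<'E'
from h import *
snap('top','t5.png');s=st()
cv2.imwrite('pics/c5.png',cv2.convertScaleAbs(cv2.resize(cv2.imread('pics/t5.png')[220:280,285:365],(640,480),interpolation=cv2.INTER_CUBIC),alpha=1.5))
E
```

```text
t: 8.4
eef_pos: [459.1, -215.6, 127.8]
eef_rot: [[0.918, -0.397, 0.0], [-0.397, -0.918, 0.0], [-0.0, -0.0, -1.0]]
ft_force: [-0.2, -0.2, -0.8]
finger_gap: 0.263
t 8.45 p [ 459.1 -215.8  127.8] th -23.38 z [ 0.  0. -1.] F [-0.4 -1.1 -1.1] gap 0.26
```

View pics/c5.png

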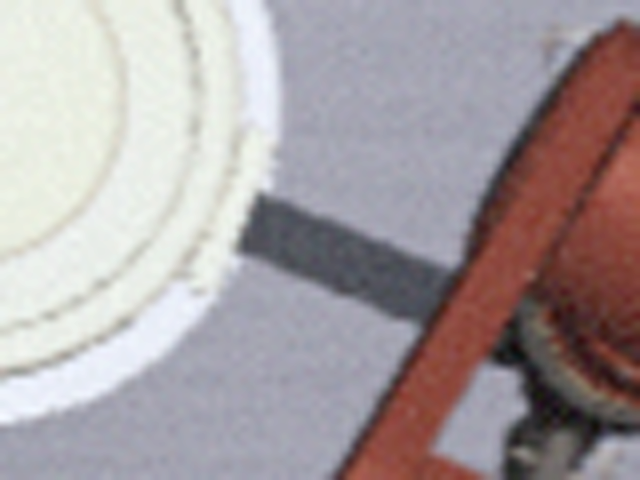

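The blade (tip hidden from about crop (250,220)) goes beneath the tab, so it is correctly inserted at r≈96. Now prying about the collar edge, in two steps.

```bash
python3 -m pendant '[3,0,0,0,-0.05,0.7,1, 6,0,0,0,-0.1,1.3,1, 9,0,0,0,-0.2,1.9,1, 12,0,0,0,-0.35,2.5,1, 12,0,0,0,-0.35,2.5,1]'; python3 -c "
from h import *
st()"
```

```text
t: 9.07
eef_pos: [460.3, -213.4, 102.8]
eef_rot: [[0.917, -0.39, 0.083], [-0.399, -0.897, 0.191], [-0.0, -0.208, -0.978]]
ft_force: [-0.4, -1.2, 1.0]
finger_gap: 0.268
t 9.07 p [ 460.3 -213.4  102.8] th -23.49 z [ 0.083  0.191 -0.978] F [-0.4 -1.2  1. ] gap 0.268
```

```bash
python3 -m pendant '[3,0,0,0,-0.05,0.6,1, 6,0,0,0,-0.1,1.2,1, 9,0,0,0,-0.2,1.8,1, 9,0,0,0,-0.2,1.8,1]'; python3 -m pendant '[3,0,0,0,-0.05,0.6,1, 5,0,0,0,-0.1,1.0,1, 7,0,0,0,-0.15,1.4,1, 7,0,0,0,-0.15,1.4,1]'
python3 - <<'E'
from h import *
snap('side','s6.png');s=st();snap('top','t6.png')
a=cv2.resize(cv2.imread('pics/s6.png')[165:245,245:365],(600,400),interpolation=cv2.INTER_CUBIC)
b=cv2.resize(cv2.imread('pics/t6.png')[220:280,285:315],(200,400),interpolation=cv2.INTER_CUBIC)
cv2.imwrite('pics/c6.png',cv2.convertScaleAbs(np.hstack([a,b]),alpha=1.4))
E
```

```text
t: 9.57
eef_pos: [462.9, -208.1, 85.7]
eef_rot: [[0.917, -0.372, 0.142], [-0.398, -0.857, 0.328], [0.0, -0.357, -0.934]]
ft_force: [0.6, -0.6, 0.5]
finger_gap: 0.263
t: 10.07
eef_pos: [465.1, -201.8, 72.8]
eef_rot: [[0.918, -0.351, 0.186], [-0.398, -0.81, 0.431], [-0.001, -0.47, -0.883]]
ft_force: [-0.1, -2.0, 0.7]
finger_gap: 0.262
t 10.12 p [ 465.2 -201.9   73. ] th -23.4 z [ 0.186  0.431 -0.883] F [-1.3 -2.7  0.7] gap 0.264
```

View pics/c6.png

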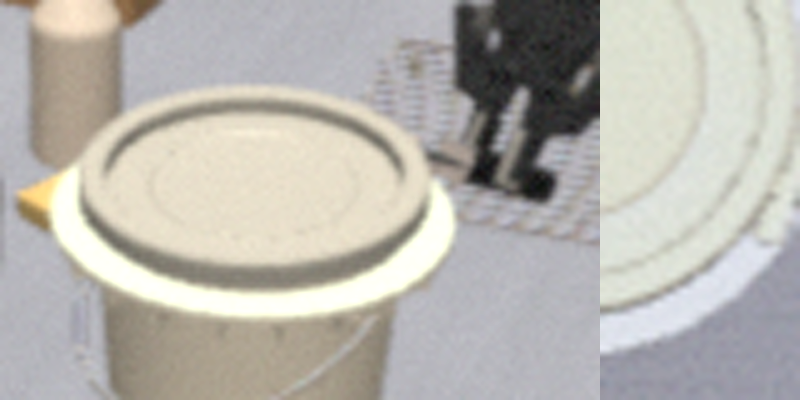

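Run:
```python
from h import *
a=cv2.imread('pics/side0.png',0)[:, 255:345].astype(np.float32);b=cv2.imread('pics/s6.png',0)[:, 255:345].astype(np.float32)
for n,(r0,r1,c0,c1) in dict(far=(180,200,25,65),near=(210,232,25,55),left=(190,215,5,22),right=(190,212,65,82)).items():
    h=cv2.createHanningWindow((c1-c0,r1-r0),cv2.CV_32F)
    print(n,cv2.phaseCorrelate(a[r0:r1,c0:c1].copy(),b[r0:r1,c0:c1].copy(),h))
C=np.array([548.5,-6.2]);u=np.array([.394,.919])
for z in (155,163): print(proj('side',[*(C-u*90),z]))
for z in (132,): print(proj('side',[*(C-u*113),z]))
for c in (300,310,320,325): print(c,cv2.imread('pics/side0.png',0)[180:200,c],cv2.imread('pics/s6.png',0)[180:200,c])
```

```text
far ((0.04012361485373006, -0.9462274224150793), 0.9314191603660583)
near ((0.014354444189990545, -0.20911030131021846), 0.9694052722718981)
left ((-0.010033001940715991, 0.38790931129952), 0.969912584092882)
right ((0.5269184531217359, -1.934842467485085), 0.447475289856946)
[[316.88553141 188.98549501]]
[[317.06030999 186.53249518]]
[[321.67877367 193.53640911]]
300 [126 124 127 127 144 149 131 106  92 112 141 150 154 161 156 152 151 151
 154 153] [131 132 149 156 143 109  97 111 148 158 158 167 165 160 160 159 160 160
 160 160]
310 [126 127 126 124 124 135 148 149 129  98  87 102 140 151 151 152 147 149
 154 153] [135 131 134 139 153 157 138 103  91 111 149 159 158 158 157 158 157 160
 161 159]
320 [123 108 117 111 124 112 122 116 127 125 141 148 143 112  88  82 106 136
 146 149] [130 116 125 118 132 120 131 129 150 155 147 119  88  82 114 146 158 160
 160 160]
325 [122 124 118 124 118 123 126 124 121 122 122 127 113 136 150 150 149 143
 130 119] [130 129 127 125 123 130 132 132 124 129 133 148 158 160 158 150 135 122
 116 116]
```

The far (tab) side of the lid has risen about 2 px in the side view (~7 mm), so it looks popped. I'll lower the lever, withdraw it and recheck.

```bash
python3 -m pendant '[-7,0,0,0,-0.05,-1.4,1, -14,0,0,0,-0.25,-2.8,1, -21,0,0,0,-0.6,-4.2,1, -28,0,0,0,-1.15,-5.5,1, -28,0,0,0,-1.15,-5.5,1]'; python3 -m pendant '[0,0,0,0,1.5,0,1, 0,0,0,0,4,0,1, 0,0,0,0,6,0,1, 0,0,0,0,6,-4,1, 0,0,0,0,6,-9,1, 0,0,0,0,6,-9,1]'
python3 - <<'E'
from h import *
snap('side','s7.png');s=st();snap('top','t7.png')
for c in (300,310,320): print(c,cv2.imread('pics/side0.png',0)[180:200,c],cv2.imread('pics/s7.png',0)[180:200,c])
print(to([451,-257,240],down(-23.2)),to([449,380,240],down(-90)))
E
```

```text
t: 10.8
eef_pos: [460.1, -214.3, 128.1]
eef_rot: [[0.92, -0.393, 0.002], [-0.393, -0.92, -0.0], [0.002, -0.0, -1.0]]
ft_force: [-0.5, -1.2, -2.1]
finger_gap: 0.265
t: 11.55
eef_pos: [436.7, -274.8, 221.0]
eef_rot: [[0.917, -0.399, 0.007], [-0.399, -0.917, -0.005], [0.008, 0.002, -1.0]]
ft_force: [0.1, -1.1, -2.3]
finger_gap: 0.264
t 11.6 p [ 435.2 -273.3  218.2] th -23.51 z [ 0.002 -0.001 -1.   ] F [-0.4 -0.3 -2.1] gap 0.263
300 [126 124 127 127 144 149 131 106  92 112 141 150 154 161 156 152 151 151
 154 153] [124 125 138 147 136 105  91 105 137 147 149 159 151 150 152 151 153 151
 151 149]
310 [126 127 126 124 124 135 148 149 129  98  87 102 140 151 151 152 147 149
 154 153] [128 127 125 130 146 146 128  97  89 115 139 151 150 149 148 150 147 149
 151 149]
320 [123 108 117 111 124 112 122 116 127 125 141 148 143 112  88  82 106 136
 146 149] [121 108 119 113 121 112 123 124 143 149 140 112  85  77 109 140 152 150
 152 154]
[-0.05, 0.09, -0.29, 0.95, -2.05, -2.4] [0.01, 0.1, 66.51, -24.62, -60.39, -2.31]
```

Lid stays up by itself with the lever out. Now return the lever to its spot.

```bash
python3 -m pendant '[0,0,7,-2.5,-6,-2.3,1, 0,0,14,-5,-12,-2.3,1, 0,0,21,-7,-18,-2.3,1, 0,0,28,-9,-24,-2.3,1, 0,0,35,-11.5,-30,-2.3,1, 0,0,42,-14,-35,-2.3,1, 0,0,49,-17,-41,-2.3,1, 0,0,56,-19,-47,-2.3,1, 0,0,63,-21,-52,-2.3,1, 0,0,66.5,-23,-57,-2.3,1, 0,0,66.5,-24.6,-60.4,-2.3,1, 0,0,66.5,-24.6,-60.4,-2.3,1]'; python3 -c "
from h import *
st();print(to([448,379,40],down(-90)))"
```

```text
t: 13.15
eef_pos: [447.5, 381.8, 236.1]
eef_rot: [[0.005, -1.0, -0.006], [-1.0, -0.005, -0.003], [0.003, 0.006, -1.0]]
ft_force: [-0.5, 0.1, -2.5]
finger_gap: 0.267
t 13.15 p [447.5 381.8 236.1] th -89.7 z [-0.006 -0.003 -1.   ] F [-0.5  0.1 -2.5] gap 0.267
[0.33, -0.16, 0.29, 0.23, -0.16, 19.61]
```

```bash
python3 -m pendant '[0,0,0,0.2,0,6,1, 0,0,0,0.2,0,12,1, 0,0,0,0.2,0,17,1, 0,0,0,0.2,0,20.5,1, 0,0,0,0.2,0,20.5,1]'; python3 -c "
from h import *
st();print(to([448,379,8.5],down(-90)))"
```

```text
t: 13.78
eef_pos: [444.8, 374.3, 29.4]
eef_rot: [[0.001, -1.0, -0.011], [-1.0, -0.001, -0.008], [0.008, 0.011, -1.0]]
ft_force: [-0.4, 0.1, -1.8]
finger_gap: 0.262
t 13.78 p [444.8 374.3  29.4] th -89.96 z [-0.011 -0.008 -1.   ] F [-0.4  0.1 -1.8] gap 0.262
[0.63, -0.43, 0.03, -0.48, -0.34, 2.08]
```

```bash
python3 -m pendant '[0.6,-0.4,0,-0.4,-0.3,0.8,1, 0.6,-0.4,0,-0.4,-0.3,1.6,1, 0.6,-0.4,0,-0.4,-0.3,1.9,1, 0.6,-0.4,0,-0.4,-0.3,1.9,1]'; python3 -c "
from h import *
st();print(to([448,379,8],down(-90)))"
```

```text
t: 14.28
eef_pos: [452.3, 383.2, 16.4]
eef_rot: [[0.002, -1.0, 0.011], [-1.0, -0.002, 0.007], [-0.007, -0.011, -1.0]]
ft_force: [0.4, 0.1, -1.5]
finger_gap: 0.264
t 14.28 p [452.3 383.2  16.4] th -89.87 z [ 0.011  0.007 -1.   ] F [ 0.4  0.1 -1.5] gap 0.264
[-0.62, 0.41, 0.13, 0.42, 0.44, 0.84]
```

```bash
python3 -m pendant '[-0.6,0.4,0,0.35,0.3,0,1, -0.6,0.4,0,0.35,0.3,0.4,1, -0.6,0.4,0,0.35,0.3,0.6,1, -0.6,0.4,0,0.35,0.3,0.6,1, -0.6,0.4,0,0.35,0.3,0.6,1, -0.6,0.4,0,0.35,0.3,0.6,1]'; python3 -c "
from h import *
st();print(to([448,379,8],down(-90)))"
```

```text
t: 15.02
eef_pos: [449.4, 379.6, 10.1]
eef_rot: [[0.002, -1.0, 0.0], [-1.0, -0.002, 0.0], [-0.0, -0.0, -1.0]]
ft_force: [-0.4, -0.2, -1.4]
finger_gap: 0.266
t 15.03 p [449.4 379.6  10.1] th -89.88 z [ 0.  0. -1.] F [-0.4 -0.2 -1.4] gap 0.266
[-0.01, 0.01, 0.12, 0.06, 0.14, 0.21]
```

```bash
python3 -m pendant '[0,0,0,0,0,0.1,1, 0,0,0,0,0,0.2,1, 0,0,0,0,0,0.2,1, 0,0,0,0,0,0.2,1]'; python3 -c "
from h import *
st()"
```

```text
t: 15.52
eef_pos: [449.3, 379.6, 8.0]
eef_rot: [[0.002, -1.0, 0.0], [-1.0, -0.002, 0.0], [-0.0, -0.0, -1.0]]
ft_force: [0.0, -0.2, -2.1]
finger_gap: 0.263
t 15.53 p [449.3 379.6   8. ] th -89.88 z [ 0.  0. -1.] F [ 0.  -0.2 -2.1] gap 0.263
```

```bash
python3 -m pendant '[0,0,0,0,0,0.1,1, 0,0,0,0,0,0.2,1, 0,0,0,0,0,0.2,1, 0,0,0,0,0,0.2,1]'; python3 -c "
from h import *
st()"
```

```text
t: 16.02
eef_pos: [449.4, 379.6, 7.8]
eef_rot: [[0.002, -1.0, -0.001], [-1.0, -0.002, -0.001], [0.001, 0.001, -1.0]]
ft_force: [-4.0, -3.0, 9.9]
finger_gap: 0.264
t 16.02 p [449.4 379.6   7.8] th -89.88 z [-0.001 -0.001 -1.   ] F [-4.  -3.   9.9] gap 0.264
```

```bash
python3 -m pendant '[0,0,0,0,0,-0.1,0.4, 0,0,0,0,0,-0.1,0.4, 0,0,0,0,0,-0.1,0.4, 0,0,0,0,0,-5,0.4, 0,0,0,0,0,-11,0.4, 0,0,0,0,0,-17,0.4, 0,0,0,0,0,-23,0.4, 0,0,0,0,0,-23,0.4]'
python3 - <<'E'
from h import *
C=np.array([548.5,-6.2]);u=np.array([.394,.919])
s=st();rim=C+90*u;print(rim)
for th in (66.8,-113.2): print(th,to([*rim,230],down(th)))
print(np.round(s['joint_pos'],1))
E
```

```text
t: 17.02
eef_pos: [453.0, 382.1, 243.7]
eef_rot: [[0.002, -1.0, 0.012], [-1.0, -0.002, 0.008], [-0.008, -0.012, -1.0]]
ft_force: [0.1, 0.4, -0.3]
finger_gap: 0.598
t 17.02 p [453.  382.1 243.7] th -89.88 z [ 0.012  0.008 -1.   ] F [ 0.1  0.4 -0.3] gap 0.598
[583.96  76.51]
66.8 [-0.81, -0.81, -156.68, 30.59, -13.02, 1.29]
-113.2 [-0.59, 0.59, 23.32, 30.59, -13.02, 1.29]
[ 33.4   7.4  96.8   0.   74.9 123.2]
```

```bash
python3 -m pendant '[0,0,6,6,-2.6,1,0.5, 0,0,12,12,-5.2,1,0.5, 0,0,18,18,-7.8,1,0.5, 0,0,23.3,24,-10.4,1,0.5, 0,0,23.3,30.2,-12.7,2,0.5, 0,0,23.3,30.2,-12.7,4,0.5, 0,0,23.3,30.2,-12.7,5,0.5, 0,0,23.3,30.2,-12.7,5,0.5]'
python3 - <<'E'
from h import *
s=st();snap('top','t8.png');s=st();snap('side','s8.png');s=st();print(to([584,76.5,146],down(-113.2)))
a=cv2.resize(cv2.imread('pics/t8.png')[175:325,90:340],(500,300),interpolation=cv2.INTER_CUBIC)
b=cv2.resize(cv2.imread('pics/s8.png')[130:280,220:370],(300,300),interpolation=cv2.INTER_CUBIC)
cv2.imwrite('pics/c8.png',cv2.convertScaleAbs(np.hstack([a,b]),alpha=1.4))
E
```

```text
t: 18.02
eef_pos: [575.1, 78.6, 183.8]
eef_rot: [[-0.393, -0.919, -0.004], [-0.919, 0.393, 0.0], [0.001, 0.004, -1.0]]
ft_force: [-1.0, 0.7, -0.5]
finger_gap: 0.502
t 18.02 p [575.1  78.6 183.8] th -113.16 z [-0.004  0.    -1.   ] F [-1.   0.7 -0.5] gap 0.502
t 18.07 p [575.9  78.9 185.1] th -113.11 z [-0.002  0.    -1.   ] F [ 1.  -0.5  0.1] gap 0.499
t 18.12 p [576.5  79.1 186. ] th -113.09 z [-0.  0. -1.] F [-0.1  0.1  0.1] gap 0.504
[0.02, 0.01, 0.11, -0.06, -0.79, 4.0]
```

View pics/c8.png

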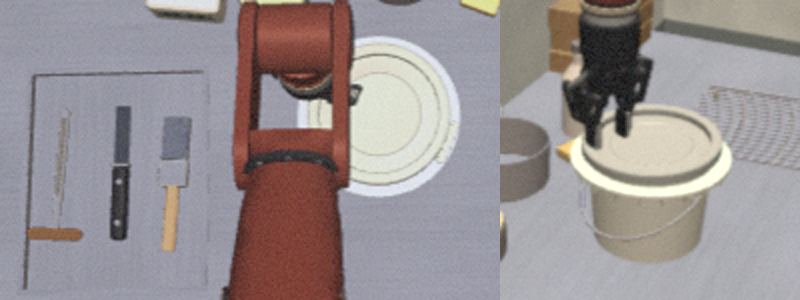

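```bash
python3 -m pendant '[0,0,0,-0.05,-0.6,1,0.5, 0,0,0,-0.05,-0.7,2,0.5, 0,0,0,-0.05,-0.7,3,0.5, 0,0,0,-0.05,-0.7,3.4,0.5, 0,0,0,-0.05,-0.7,3.4,0.5, 0,0,0,-0.05,-0.7,3.4,0.5]'; python3 -c "
from h import *
s=st();print(to([584,76.5,146],down(-113.2)))"
```

```text
t: 18.88
eef_pos: [583.8, 75.5, 152.3]
eef_rot: [[-0.394, -0.919, 0.001], [-0.919, 0.394, 0.0], [-0.0, -0.001, -1.0]]
ft_force: [0.8, -0.2, -0.6]
finger_gap: 0.501
t 18.88 p [583.8  75.5 152.3] th -113.19 z [ 0.001  0.    -1.   ] F [ 0.8 -0.2 -0.6] gap 0.501
[-0.03, 0.02, 0.01, -0.1, 0.02, 0.63]
```

```bash
python3 -m pendant '[0,0,0,-0.1,0,0.2,0.65, 0,0,0,-0.1,0,0.4,0.65, 0,0,0,-0.1,0,0.6,0.65, 0,0,0,-0.1,0,0.6,0.65]';  python3 -c "
from h import *
s=st()"; python3 -m pendant '[0,0,0,0,0,0,0.8, 0,0,0,0,0,0,0.9,0,0,0,0,0,0,1,0,0,0,0,0,0,1]'; python3 -c "
from h import *
s=st()"
```

```text
t: 19.38
eef_pos: [583.7, 76.4, 145.7]
eef_rot: [[-0.394, -0.919, -0.001], [-0.919, 0.394, -0.0], [0.0, 0.0, -1.0]]
ft_force: [1.4, 0.0, -0.1]
finger_gap: 0.349
t 19.38 p [583.7  76.4 145.7] th -113.19 z [-0.001 -0.    -1.   ] F [ 1.4  0.  -0.1] gap 0.349
t: 19.88
eef_pos: [584.0, 76.5, 146.2]
eef_rot: [[-0.394, -0.919, 0.0], [-0.919, 0.394, 0.0], [-0.0, -0.0, -1.0]]
ft_force: [-0.9, 0.7, 0.5]
finger_gap: 0.163
t 19.88 p [584.   76.5 146.2] th -113.19 z [ 0.  0. -1.] F [-0.9  0.7  0.5] gap 0.163
```

```bash
python3 -m pendant '[0,0,0,0,0,-0.5,1, 0,0,0,0,0,-1,1, 0,0,0,0,0,-2,1, 0,0,0,0,0,-4,1, 0,0,0,0,0,-8,1, 0,0,0,0,0,-8,1, 0,0,0,0,0,-8,1]'
python3 - <<'E'
from h import *
s=st();snap('side','s9.png');s=st();snap('top','t9.png')
a=cv2.resize(cv2.imread('pics/t9.png')[175:325,200:450],(500,300),interpolation=cv2.INTER_CUBIC)
b=cv2.resize(cv2.imread('pics/s9.png')[110:260,220:370],(300,300),interpolation=cv2.INTER_CUBIC)
cv2.imwrite('pics/c9.png',cv2.convertScaleAbs(np.hstack([a,b]),alpha=1.4))
u=np.array([.394,.919]);rc=np.array([474.3,-368]);print(to([*(rc+90*u),225],down(-113.2)))
E
```

```text
t: 20.75
eef_pos: [583.9, 76.4, 226.5]
eef_rot: [[-0.394, -0.919, 0.001], [-0.919, 0.394, 0.0], [-0.0, -0.001, -1.0]]
ft_force: [-1.0, 0.6, -0.8]
finger_gap: 0.164
t 20.75 p [583.9  76.4 226.5] th -113.19 z [ 0.001  0.    -1.   ] F [-1.   0.6 -0.8] gap 0.164
t 20.8 p [583.2  76.4 225.3] th -113.19 z [-0.001  0.    -1.   ] F [-0.3 -0.6 -1.2] gap 0.168
[0.14, -0.06, 0.01, 36.12, -7.53, -0.02]
```

View pics/c9.png

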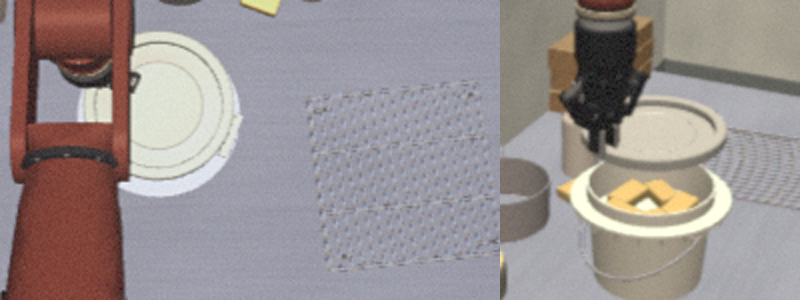

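The lid came off cleanly and hangs level; the wax is visible in the tub. Moving over the rack.

```bash
python3 -m pendant '[0,0,0,4,-0.8,0,1, 0,0,0,9,-1.9,0,1, 0,0,0,14,-2.9,0,1, 0,0,0,19,-4,0,1, 0,0,0,24,-5,0,1, 0,0,0,29,-6,0,1, 0,0,0,33,-6.9,0,1, 0,0,0,36.1,-7.5,2,1, 0,0,0,36.1,-7.5,6,1, 0,0,0,36.1,-7.5,10,1, 0,0,0,36.1,-7.5,10,1, 0,0,0,36.1,-7.5,10,1]'
python3 - <<'E'
from h import *
im=snap('top','t10.png');s=st();snap('side','s10.png');st()
t=cv2.imread('pics/t10.png');d=cv2.absdiff(t,cv2.imread('pics/top0.png'))
o=cv2.resize(t[180:330,320:520],(560,420),interpolation=cv2.INTER_CUBIC);p=cv2.resize(cv2.imread('pics/s10.png')[120:260,290:430],(240,240),interpolation=cv2.INTER_CUBIC)
c=np.zeros((420,800,3),np.uint8);c[:,:560]=o;c[:240,560:]=p
cv2.imwrite('pics/c10.png',cv2.convertScaleAbs(c,alpha=1.4))
u=np.array([.394,.919]);rc=np.array([474.3,-368]);print(to([*(rc+90*u),50],down(-113.2)))
E
```

```text
t: 22.35
eef_pos: [511.0, -285.1, 126.5]
eef_rot: [[-0.394, -0.919, 0.0], [-0.919, 0.394, -0.0], [0.0, -0.0, -1.0]]
ft_force: [0.6, -0.4, -0.6]
finger_gap: 0.166
t 22.4 p [ 511.8 -285.6  127.7] th -113.17 z [ 0.002 -0.002 -1.   ] F [ 0.1 -0.7 -1.6] gap 0.16
t 22.45 p [ 512.2 -285.8  128.3] th -113.16 z [ 0.003 -0.002 -1.   ] F [ 0.3  0.8 -1.2] gap 0.163
[-0.22, -0.05, 0.04, 0.04, 0.27, 7.83]
```

View pics/c10.png

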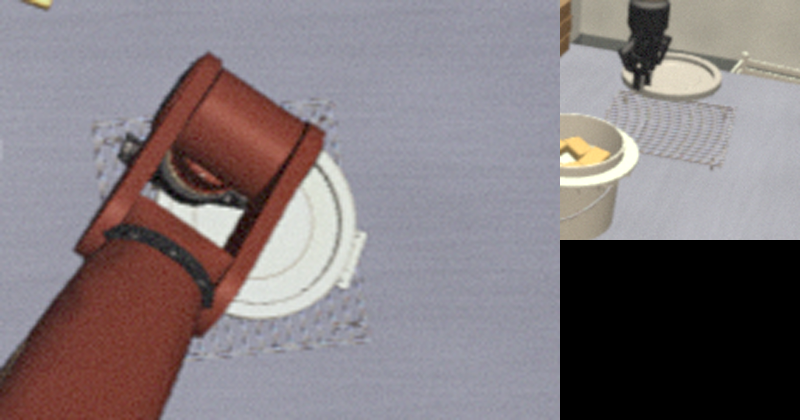

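```bash
python3 -m pendant '[0,0,0,0,0.2,3,1, 0,0,0,0,0.2,6,1, 0,0,0,0,0.2,8,1, 0,0,0,0,0.2,8.4,1, 0,0,0,0,0.2,8.4,1, 0,0,0,0,0.2,8.4,1]'
cat > lid.py <<'E'
from h import *
def lid(fn,z):
    t=cv2.imread('pics/'+fn);g=cv2.cvtColor(t,cv2.COLOR_BGR2GRAY);hsv=t.astype(int)
    m=((g>135)&(hsv[...,0]-hsv[...,2]<8)).astype(np.uint8); m[:, :330]=0;m[:190]=0;m[330:]=0;m[:,470:]=0
    m=cv2.morphologyEx(m,cv2.MORPH_OPEN,np.ones((3,3),np.uint8))
    pts=np.vstack([c[:,0] for c in cv2.findContours(m,cv2.RETR_EXTERNAL,cv2.CHAIN_APPROX_NONE)[0] if len(c)>15])
    P=np.array([onz('top',*p,z)[:2] for p in pts]);best=(0,)
    rng=np.random.default_rng(0)
    for _ in range(4000):   # RANSAC circle, radius 98
        a,b=P[rng.choice(len(P),2,False)];d=b-a;L=np.hypot(*d)
        if not 40<L<190: continue
        n=np.array([-d[1],d[0]])/L*np.sqrt(97**2-L*L/4)
        for c in ((a+b)/2+n,(a+b)/2-n):
            k=(abs(np.hypot(*(P-c).T)-97)<2).sum()
            if k>best[0]: best=(k,c)
    print('lid',best,len(P))
E
python3 - <<'E'
from lid import *
lid('t10.png',136);s=st();snap('top','t11.png');lid('t11.png',s['eef_pos'][2]+9)
# rack centre from top0: dark/bright texture extents
u=np.array([.394,.919]);rc=np.array([474.3,-368]);print(to([*(rc+90*u),33],down(-113.2)))
g=cv2.imread('pics/top0.png',0);e=np.zeros_like(g);d=cv2.absdiff(g,cv2.medianBlur(g,15));e[200:320,340:465]=(d[200:320,340:465]>10)
e=cv2.morphologyEx(cv2.morphologyEx(e,cv2.MORPH_CLOSE,np.ones((7,7),np.uint8)),cv2.MORPH_OPEN,np.ones((9,9),np.uint8))
c=max(cv2.findContours(e,cv2.RETR_EXTERNAL,cv2.CHAIN_APPROX_NONE)[0],key=cv2.contourArea);r=cv2.minAreaRect(c);print(r);B=np.array([onz('top',*p,24)[:2] for p in cv2.boxPoints(r)]);print(B.round(),B.mean(0))
E
```

```text
t: 23.2
eef_pos: [510.0, -285.0, 43.5]
eef_rot: [[-0.394, -0.919, 0.002], [-0.919, 0.394, -0.002], [0.001, -0.003, -1.0]]
ft_force: [0.4, -0.3, -1.2]
finger_gap: 0.167
lid (np.int64(68), array([ 477.86732059, -366.73992563])) 289
t 23.2 p [ 510.  -285.    43.5] th -113.18 z [ 0.002 -0.002 -1.   ] F [ 0.4 -0.3 -1.2] gap 0.167
lid (np.int64(65), array([ 476.64170402, -366.0181737 ])) 233
[-0.15, -0.03, 0.02, 0.04, -0.0, 1.04]
((401.8510437011719, 262.7095031738281), (88.71907043457031, 87.87849426269531), 83.41805267333984)
[[ 590. -228.]
 [ 619. -491.]
 [ 358. -504.]
 [ 331. -249.]] [ 474.49178191 -367.82920049]
```

```bash
python3 -m pendant '[0,0,0,0.2,0.1,0.4,1, 0,0,0,0.2,0.1,0.7,1, 0,0,0,0.2,0.1,0.9,1, 0,0,0,0.2,0.1,0.9,1, 0,0,0,0.2,0.1,0.9,1]'; python3 -c "
from h import *
s=st()"
```

```text
t: 23.88
eef_pos: [507.0, -285.6, 33.4]
eef_rot: [[-0.394, -0.919, -0.001], [-0.919, 0.394, 0.0], [0.0, 0.001, -1.0]]
ft_force: [-1.8, 1.5, 3.5]
finger_gap: 0.167
t 23.88 p [ 507.  -285.6   33.4] th -113.18 z [-0.001  0.    -1.   ] F [-1.8  1.5  3.5] gap 0.167
```

```bash
python3 -m pendant '[0,0,0,0,0,0,0.8, 0,0,0,0,0,0,0.6, 0,0,0,0,0,0,0.5, 0,0,0,0,0,-1,0.5, 0,0,0,0,0,-4,0.5, 0,0,0,0,0,-9,0.5, 0,0,0,0,0,-15,0.5, 0,0,0,-4,3,-18,0.5, 0,0,0,-10,6,-18,0.5, 0,0,0,-15,9,-18,0.5, 0,0,0,-20,12,-18,0.5, 0,0,0,-20,12,-18,0.5]'
python3 - <<'E'
from lid import *
s=st();snap('top','t12.png');snap('side','s12.png');lid('t12.png',42)
a=cv2.imread('pics/t12.png');b=cv2.imread('pics/s12.png')
c=np.zeros((600,800,3),np.uint8);c[:250,:]=cv2.resize(a[180:320,20:468],(800,250));c[250:550,:400]=cv2.resize(b[120:420,120:520],(400,300));c[250:550,400:]=cv2.resize(b[150:240,300:420],(400,300),interpolation=cv2.INTER_CUBIC)
cv2.imwrite('pics/c12.png',cv2.convertScaleAbs(c,alpha=1.4))
E
```

```text
t: 25.38
eef_pos: [474.8, -51.1, 213.6]
eef_rot: [[-0.388, -0.921, 0.001], [-0.921, 0.388, 0.001], [-0.001, -0.0, -1.0]]
ft_force: [0.2, -0.6, 0.1]
finger_gap: 0.498
t 25.38 p [474.8 -51.1 213.6] th -112.86 z [ 0.001  0.001 -1.   ] F [ 0.2 -0.6  0.1] gap 0.498
lid (np.int64(95), array([ 472.97583728, -371.60792584])) 194
```

View pics/c12.png

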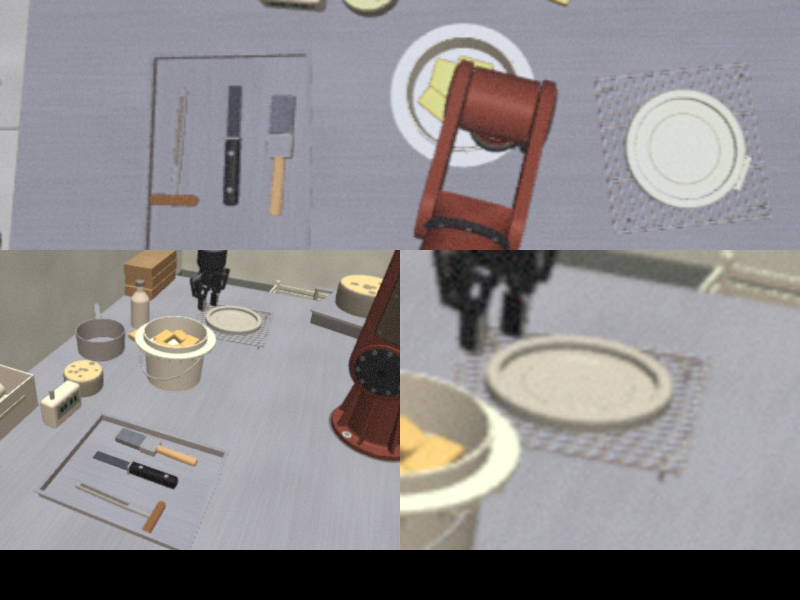

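Lid flat on the rack, about 4 mm from centre, and the lever is in its tray. The gripper is clear, so I'll settle and hand in.

```bash
python3 -m pendant '[0,0,0,0,0,-2,0.5, 0,0,0,0,0,-2,0.5, 0,0,0,0,0,-2,0.5, 0,0,0,0,0,-2,0.5]'; python3 -c "
from h import *
s=st();print(abs(np.array(s['joint_vel'])).max());print(ctrl.hand_in())"
```

```text
t: 25.98
eef_pos: [475.1, -55.0, 232.1]
eef_rot: [[-0.395, -0.919, -0.001], [-0.919, 0.395, 0.0], [0.0, 0.001, -1.0]]
ft_force: [-0.6, 0.0, -0.4]
finger_gap: 0.5
t 25.98 p [475.1 -55.  232.1] th -113.25 z [-0.001  0.    -1.   ] F [-0.6  0.  -0.4] gap 0.5
0.44563293793222514
the job is handed in; nothing more can be done
None
```

I opened the tub with the lever, put the lever back in its tray, and laid the lid on the rack. The job was handed in at about 26 s of the 72 s allowed.

- **Prising:** I slid the blade under the tab and pried it about 28° over the collar edge. With the lever pulled out, the lid stayed about 2 px higher on the tab side in the side view, roughly 7 mm, so it had popped.
- **Lever:** It went back to its old spot on the tray floor, confirmed by contact force and by the last pictures. The trier and brush look unmoved.
- **Lid:** I lifted it by the rim opposite the tab and set it on the rack. The last pictures show it flat and top side up. Its fitted centre is (473, -372) against a rack centre of (474, -368), so about 4 mm off, close to the measuring error.
- **Other objects:** The pan, hygrometer, cheese and spray look unmoved in the last pictures. I compared these by eye, not by measurement, and the wax tablet is only partly in view.
- **Forces:** The largest wrist reading seen at the end of a move was about 11 N. Contacts within a move were not logged.
- **Disagreements:** TCP readings taken before the arm had settled differed from settled ones by a few mm. One correction overshot while I was lowering the lever, and I fixed it before release. The fitted collar radius came out at 111.7 mm against the stated 113 mm.

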